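Catch the sprung bench clamp open

ROBOT

A 6-joint arm with a two-finger parallel gripper is mounted at the origin on the work surface. World frame = base frame: x ahead of the robot, y to its left, z up, the work surface at z = 0. Lengths are in mm, angles in rad, forces in N, time in s.
With the tool pointing down it reaches from about 300 to 775 mm from the base axis. Payload 14.6 kg.
Tool frame: the origin (TCP) lies between the finger pads; the fingertips stand 19 mm ahead of it and the grasp point (between the pads) is the TCP; z points along the fingers, y is the line along which they close (so a half turn about z gives the same grasp; the last joint's range is limited). The gripper opens to 94 mm and grips with 3 to 60 N. Pads are 16 mm wide; open, the fingers measure 119 mm over their backs; the gripper's body (75 mm by 177 mm) begins 78 mm behind the grasp point.
Start: joints at [1.162, 0.3, 1.521, -0, 1.321, -0.067], TCP at [184.348, 518.175, 224.446] pointing down, gripper open.
Joint ranges: [-3.03, 3.03], [-0.79, 2.21], [0.23, 2.52], [-1.04, 4.18], [0, 3.07], [-2.55, 2.55]. Speed limits (rad/s): [2.22, 2.22, 2.57, 3.14, 3.14, 3.14].

INTERFACE

Orientations are given as [roll, pitch, yaw] about the fixed x, y, z axes, in that order (R = Rz(yaw) Ry(pitch) Rx(roll)).
In Python, from cell import monitor, imaging, job, find_in, trace gives the robot as it stands. The module is installed in compiled form; this text tells all that it offers.
- The arm moves only by the tool arm_command, never from a script. Its argument "steps" is a list of rows, each a list of 5 numbers: the opening, from 0 (shut) to 1 (fully open), then the shift along the tool's x, y, z in mm, then the turn about the tool's z in degrees. In form: [[gripper, dx, dy, dz, turn], ...]. A call has 1 to 20 rows; each row is the pose to reach, as a shift and turn from the pose commanded when the call began, along the tool's axes at that moment; what a row does not reach only later rows make up. A row lasts 1/8 s, in which the tool goes at most 62.5 mm and 10.7 degrees, less where a joint would pass 70% of its speed; a pose out of reach is approached as far as the arm can. A call with a gripper value outside its range is refused whole. The fingers move at their own pace and stop on an object; "force" is the grip in N (left out, the last holds). Time passes only in rows, so rows that repeat a pose let the fingers close. It gives the time, the measured TCP pose, the force, the opening and the grip force at its end, in the units of the state.
- monitor.read_state(): the state, without advancing time (a new reading comes with each control period).
- imaging.camera(name): name is "side" or "top"; returns a dict with "img" (480x640x3 uint8, red, green, blue), "mtx" (3x3 intrinsics, pixels), "view" (4x4, takes a point from world to camera coordinates). Camera axes: x right, y down, z forward; pixel columns grow to the right and rows downward; lengths in mm; the calibration is good to about 2 mm. A picture is of the moment at which its call begins. There is no depth.
- job.sign_off(): hands the job in; it is judged then, once.
Trained networks look in a picture, given as the dict that the camera call returned (one of the last four; its "shot" number tells which), for a name from the list of things; names that differ only in an ending like _2 or _b are one class to them, and where a whole thing is asked for, a point or a joint stands for the part that bears it (a point fixed in the world has none). Each returns a list of dicts, best first, with "p" (0 to 1); they miss things now and then, are a little off and sometimes report something else, mostly with a low value. They report only what shows in the picture. A call takes as long as a camera call.
- find_in(picture, target): "rect" ([centre column, centre row, width, height] in pixels, round what is visible of it).
- trace(picture, target): "region" (480x640 bool, what is visible of it) and "rect" ([centre column, centre row, width, height] in pixels, round what is visible of it).
The state is a dict: "clock": time; "joints": joint angles; "qd": joint speeds; "effort": joint torques, N m; "eef_pos": TCP position; "eef_rot": TCP orientation; "wrist_force": force on the tool from outside, world axes, zero at the start; "moment": the same for the moment, N m; "finger_gap": finger opening in mm; "finger_force": force on a finger pad.
Only numpy, scipy, OpenCV 4.12 (cv2) and the standard library are available. Lean on these libraries where they do the work, as an engineer would, in place of code of your own. Each camera call takes 0.05 s, during which the arm holds its last target. There are 200 camera calls.

TASK

Open the bench clamp that has the red knob so the next blank can be loaded: slide its knob along the slot against the spring, take it sideways past the tooth and let it settle back in the holding notch, so the jaw stays open once you let go. Leave the clamp with the blue knob, which is holding a brass blank, shut.

Things in the scene. Friction and masses are not known exactly. Their poses are not given: they have to be found in the camera images.
- red_knob (a point): Centre of the red round knob, 28 mm across, 32 mm tall (z 64 to 96 mm) on a 10 mm stem in a J-shaped slot in its clamp's white top plate (top at z 50 mm, 115 x 100 mm; grey foot 230 x 104 mm, fixed). All else on the clamp is under 53 mm. It never turns. Axes are the clamp's: x = way the knob slides to open the jaw, away from the steel jaw 100 mm behind; y = across, to the notch's side; z up.
- red_jaw (a joint): Travel of the red knob along its x, with the jaw, m. 0 shut (start), 0.060 end of slot. From 0.047 to 0.060 the knob is free to go sideways along y, past the tooth; in the notch beyond, it comes back along -x and stops at 0.034, held. A spring pulls it along -x, 3 N at 0 to 7.5 N at 0.060; let go outside the notch, it snaps back to 0.
- red_latch (a joint): Sideways travel of the red knob along its y, m. 0 in the slot's straight leg (start); from 0.020 to 0.030 (the far wall) it is past the tooth and in line with the notch. A weak spring (0.5 to 1.4 N) pulls it back along -y.
- blue_jaw (a joint): The same travel for the other clamp, alike but with a blue knob and a brass blank (8 mm thick, top at z 60 mm) in its jaws, m: 0 shut on the blank (start), where it must stay. The clamps stand side by side, either one on the left, their middles 0.28 m or more apart.

How it is judged (in metres and radians):
At the end, for the whole second after the job is handed in: The red knob rests in its notch with nothing touching it: jaw opening between 29 and 44 mm (notch bottom at 34 mm), sideways travel over 16 mm, at rest; the blue clamp's jaw is open by less than 6 mm (value of joint red_jaw between 0.029 and 0.044 m and value of joint red_latch above 0.016 m and velocity of joint red_jaw between -0.01 and 0.01 m/s and velocity of joint red_latch between -0.01 and 0.01 m/s and value of joint blue_jaw below 0.006 m).
It fails at once if the blue-knobbed clamp's jaw is opened by more than 15 mm (value of joint blue_jaw above 0.015 m).
It also fails if it takes over 32 s, if anything falls off the work surface, if the arm or the gripper's body presses on something with over 40 N, if the wrist force passes 120 N, or if a joint passes its speed limit or range.

## Working session

There is one attempt and no reset: what is moved stays moved. The work goes in short steps, Python scripts to look and compute and a tool call to move; the robot and the scene stay as the last step left them, time stands still between calls to the robot, and variables do not carry over. Pictures are saved under pics/ and viewed, at most 10 in all, crops included, and the job is handed in when it is done.

Besides the shell and the picture viewer there is one more tool, called after "Request:" as name([rows], argument=value, ...), one row to a line, values as JSON. arm_command: Moves the arm, as the interface text tells. Its arguments: {"type":"object","properties":{"steps":{"type":"array","items":{"type":"array","items":{"type":"number"}}},"force":{"type":"number"}},"required":["steps"]}

```bash
mkdir -p pics
cat > h.py <<'E'
import numpy as np,cv2
from cell import monitor, imaging, job, find_in, trace
def ray(p,uv,z):
    V=np.array(p["view"]);K=np.array(p["mtx"]);R=V[:3,:3];c=-R.T@V[:3,3]
    d=R.T@np.linalg.inv(K)@np.array([uv[0],uv[1],1.]);return c+d*(z-c[2])/d[2]
def save(p,n): cv2.imwrite("pics/"+n+".png",p["img"][:,:,::-1])
E
python3 - <<'E'
from h import *
for n in("top","side"):
    p=imaging.camera(n);save(p,n+"1")
    V=np.array(p["view"]);print(n,(-V[:3,:3].T@V[:3,3]).round(),p["mtx"][0])
    for t in("red_knob","red_jaw","blue_jaw"):
        for r in trace(p,t)[:3]:
            print(t,round(r["p"],2),np.round(r["rect"],1),ray(p,r["rect"][:2],80).round(1))
s=monitor.read_state();print(s["eef_pos"],s["eef_rot"],s["clock"])
E
```

```text
top [360.  -4. 984.] [512.5345846    0.         325.30134128]
red_knob 0.7 [459.9 253.9  14.9  19.9] [ 519.4 -245.5   80. ]
red_jaw 0.57 [461.4 278.1  54.   79.3] [ 475.8 -246.3   80. ]
blue_jaw 0.84 [181.1 234.4  45.2  65. ] [552.  255.8  80. ]
side [471. 501. 651.] [439.81360982   0.         320.13184093]
red_knob 0.54 [345.9 170.3  14.1  19.5] [ 522.4 -239.7   80. ]
red_jaw 0.94 [368.5 179.4  62.8  38.1] [ 473.9 -214.6   80. ]
blue_jaw 0.58 [287.8 411.6  83.8  80.1] [553.1 278.9  80. ]
[184.32055051 518.12404827 224.35852659] [-3.14135772e+00 -2.94262568e-05  2.79975892e+00] 0.4
```

View pics/top1.png

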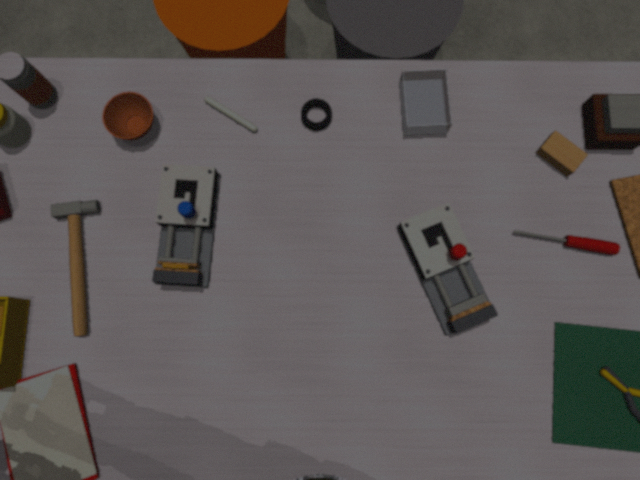

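View pics/side1.png

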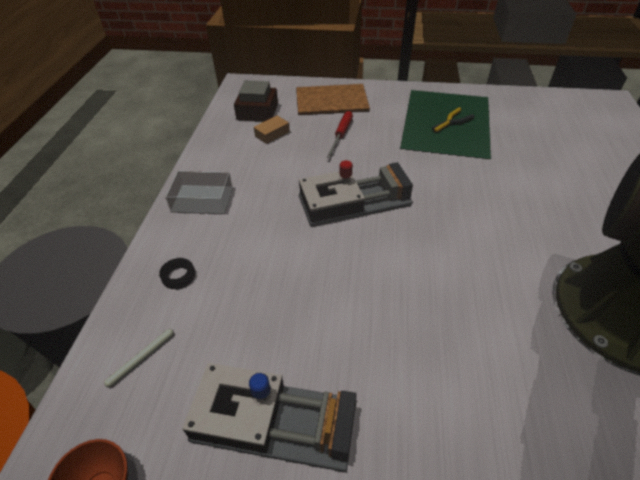

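The top view shows the red clamp at right (knob at 459,252; jaw near 470,318; slot going up-left with the notch to the left) and the blue clamp at left (knob at 186,209). Next I measure the clamp's axis.

Run:
```python
from h import *
p=imaging.camera("top");im=p["img"]
c=im[195:340,385:510];cv2.imwrite("pics/crop.png",cv2.resize(c[:,:,::-1],None,fx=4,fy=4,interpolation=cv2.INTER_CUBIC))
r=trace(p,"red_jaw")[0];m=r["region"].astype(np.uint8)
b=cv2.minAreaRect(cv2.findNonZero(m));print(b,r["rect"])
for q in cv2.boxPoints(b):print(q,ray(p,q,30).round())
hsv=cv2.cvtColor(im,cv2.COLOR_RGB2HSV);k=((hsv[...,0]<8)|(hsv[...,0]>172))&(hsv[...,1]>150)
k[:, :430]=0;k[:,490:]=0;k[:220]=0;k[:300];k[290:]=0
ys,xs=np.nonzero(k);print(xs.mean(),ys.mean(),len(xs),ray(p,(xs.mean(),ys.mean()),88))
```

```text
((456.1288757324219, 279.83502197265625), (68.13421630859375, 42.718509674072266), 68.96248626708984) [458.9, 279.2, 51.5, 75.6]
[423.96393 255.70618] [ 524. -191.   30.]
[463.83508 240.3711 ] [ 554. -268.   30.]
[488.29382 303.96387] [ 434. -308.   30.]
[448.42267 319.29895] [ 406. -232.   30.]
457.26063829787233 251.37765957446808 188 [ 522.49240994 -238.90307877   88.        ]
```

View pics/crop.png

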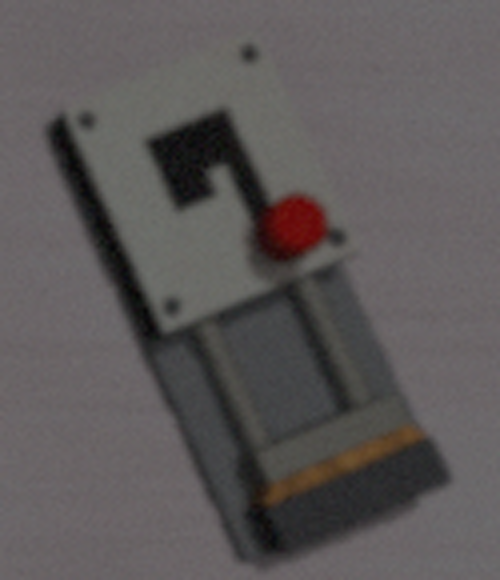

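Run:
```python
from h import *
A=[];B=[]
for n,(x0,x1,y0,y1) in {"top":(440,480,235,270),"side":(330,362,152,185)}.items():
    p=imaging.camera(n);im=p["img"].astype(int)
    k=(im[...,0]>1.8*im[...,1])&(im[...,0]>50);z=np.zeros_like(k);z[y0:y1,x0:x1]=1;k&=z
    ys,xs=np.nonzero(k);u=((xs.min()+xs.max())/2,(ys.min()+ys.max())/2);print(n,u,xs.mean(),ys.mean(),len(xs))
    a=ray(p,u,80);b=ray(p,u,0);print(a);d=(a-b)/np.linalg.norm(a-b);M=np.eye(3)-np.outer(d,d);A.append(M);B.append(M@a)
    if n=="top":
        s=[ray(p,(385+x/4,195+y/4),50) for x,y in((172,306),(87,120),(337,237),(250,54))]
        for i,j in((0,1),(2,3),(2,0),(3,1)):
            e=s[j]-s[i];print(np.degrees(np.arctan2(e[1],e[0])),np.linalg.norm(e))
k=np.linalg.solve(sum(A),sum(B));print("knob",k)
s=monitor.read_state();y=s["eef_rot"][2];d=k-np.array(s["eef_pos"]);print(s["eef_pos"],np.degrees(y))
print("dx,dy",d[0]*np.cos(y)+d[1]*np.sin(y),d[0]*np.sin(y)-d[1]*np.cos(y))
```

```text
top (np.float64(458.5), np.float64(251.0)) 458.45402298850576 250.83908045977012 174
[ 524.64857187 -243.25693159   80.        ]
22.91465944131728 95.00601742643154
22.930170666069085 94.67745542863467
112.88554796577463 84.01126020845119
112.66139027277629 83.98643863644148
side (np.float64(345.5), np.float64(168.5)) 345.49074074074076 166.0462962962963 108
[ 523.77004489 -245.65210729   80.        ]
knob [ 523.86923664 -242.56210483   82.451145  ]
[184.35829844 518.16152482 224.45394039] 160.41672875697915
dx,dy -574.8487330626643 -602.9237530247575
```

Request:
arm_command([
  [1,-38,-40,0,3],
  [1,-77,-80,0,6],
  [1,-115,-121,0,10],
  [1,-153,-161,0,13],
  [1,-192,-201,0,16],
  [1,-230,-241,0,19],
  [1,-268,-281,0,22],
  [1,-307,-322,0,26],
  [1,-345,-362,0,29],
  [1,-383,-402,0,32],
  [1,-422,-442,0,35],
  [1,-460,-482,0,38],
  [1,-498,-523,0,42],
  [1,-537,-563,0,45],
  [1,-575,-603,30,47.5],
  [1,-575,-603,60,47.5],
  [1,-575,-603,60,47.5],
], force=30)

```text
clock: 2.72
eef_pos: [523.1, -242.5, 162.4]
eef_rot: [-3.139, -0.004, 1.97]
wrist_force: [0.0, 1.2, 0.4]
finger_gap: 94.0
finger_force: 0.0
```

Run:
```python
from h import *
p=imaging.camera("side");c=p["img"][60:240,240:460,::-1];cv2.imwrite("pics/s2.png",cv2.resize(c,None,fx=3,fy=3))
```

```text
(no output)
```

View pics/s2.png

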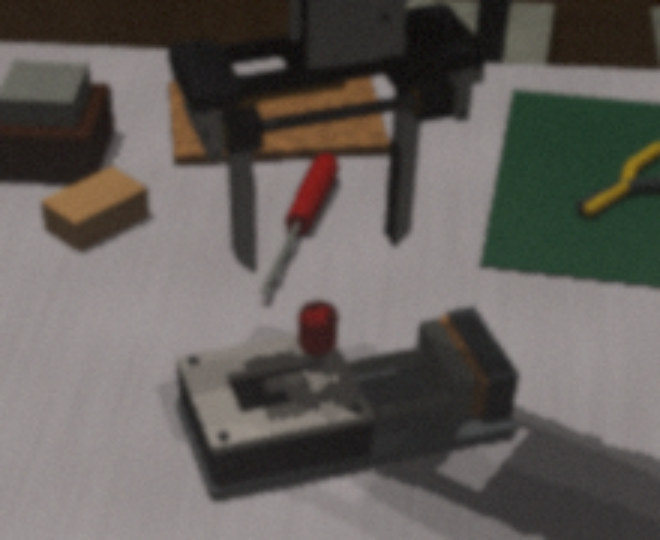

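The crop shows the fingertips (245,265 and 398,240) straddling the red knob (318,328) along its slide axis. I'll go down and grip.

Request:
arm_command([
  [1,0,0,30,0],
  [1,0,0,60,0],
  [1,0,0,80,0],
  [1,0,0,80,0],
  [0.2,0,0,80,0],
  [0.2,0,0,80,0],
  [0.2,0,0,80,0],
  [0.2,0,0,80,0],
  [0.2,0,0,80,0],
  [0.2,0,0,80,0],
], force=30)

```text
clock: 4.03
eef_pos: [524.0, -242.7, 84.4]
eef_rot: [-3.142, -0.0, 1.971]
wrist_force: [0.1, 0.9, 0.4]
finger_gap: 37.4
finger_force: 0.0
```

Request:
arm_command([
  [0.2,0,0,2,0],
  [0.2,0,0,2,0],
  [0.2,0,0,2,0],
  [0.2,0,0,2,0],
], force=30)

```text
clock: 4.53
eef_pos: [523.9, -242.8, 82.6]
eef_rot: [-3.142, 0.0, 1.971]
wrist_force: [-3.2, -0.8, 5.1]
finger_gap: 27.2
finger_force: 30.0
```

Request:
arm_command([
  [0.2,0,6,0,0],
  [0.2,0,12,0,0],
  [0.2,0,18,0,0],
  [0.2,0,24,0,0],
  [0.2,0,30,0,0],
  [0.2,0,36,0,0],
  [0.2,0,42,0,0],
  [0.2,0,48,0,0],
  [0.2,0,54,0,0],
  [0.2,0,54,0,0],
  [0.2,0,54,0,0],
])

```text
clock: 5.9
eef_pos: [573.3, -221.8, 82.6]
eef_rot: [-3.141, -0.0, 1.971]
wrist_force: [-6.4, -1.5, 6.7]
finger_gap: 27.0
finger_force: 30.0
```

Request:
arm_command([
  [0.2,5,0,0,0],
  [0.2,10,0,0,0],
  [0.2,15,0,0,0],
  [0.2,20,0,0,0],
  [0.2,25,0,0,0],
  [0.2,25,0,0,0],
  [0.2,25,0,0,0],
])

```text
clock: 6.78
eef_pos: [563.6, -199.1, 82.6]
eef_rot: [-3.141, 0.0, 1.971]
wrist_force: [-6.8, -2.9, 5.8]
finger_gap: 27.2
finger_force: 30.0
```

Request:
arm_command([
  [0.2,0,-5,0,0],
  [0.2,0,-10,0,0],
  [0.2,0,-15,0,0],
  [0.2,0,-19,0,0],
  [0.2,0,-19,0,0],
  [0.2,0,-19,0,0],
])

```text
clock: 7.52
eef_pos: [546.2, -206.5, 82.6]
eef_rot: [-3.141, 0.0, 1.971]
wrist_force: [-4.6, -3.4, 5.6]
finger_gap: 27.1
finger_force: 30.0
```

Run:
```python
from h import *
p=imaging.camera("side");c=p["img"][60:240,240:460,::-1];cv2.imwrite("pics/s3.png",cv2.resize(c,None,fx=3,fy=3))
```

```text
(no output)
```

View pics/s3.png

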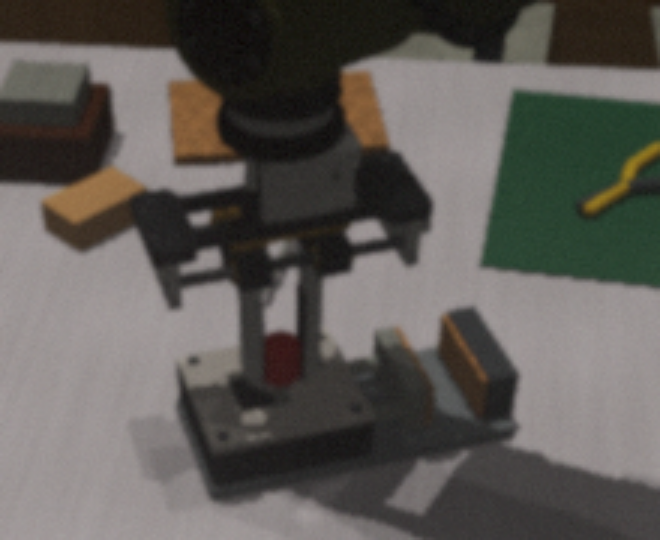

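The jaw stands open, with the knob at about x 35, y 25 mm, so it's in the notch. I'll release and lift.

Request:
arm_command([
  [0.35,0,0,0,0],
  [0.5,0,0,0,0],
  [0.8,0,0,0,0],
  [0.8,0,0,0,0],
  [0.8,0,0,0,0],
  [0.8,0,0,-15,0],
  [0.8,0,0,-40,0],
  [0.8,0,0,-80,0],
  [0.8,0,0,-120,0],
  [0.8,-60,0,-120,0],
  [0.8,-120,0,-120,0],
  [0.8,-120,0,-120,0],
  [0.8,-120,0,-120,0],
])

```text
clock: 9.2
eef_pos: [593.1, -316.1, 202.9]
eef_rot: [3.141, -0.0, 1.971]
wrist_force: [0.1, -0.0, -0.6]
finger_gap: 75.4
finger_force: 0.0
```

Run:
```python
from h import *
p=imaging.camera("side");save(p,"s4")
r=trace(p,"red_knob")[0];print(r["p"],r["rect"],ray(p,r["rect"][:2],80),monitor.read_state()["clock"])
```

```text
0.67 [333.4, 179.9, 16.4, 22.8] [ 544.99998149 -205.45197992   80.        ] 9.3
```

View pics/s4.png

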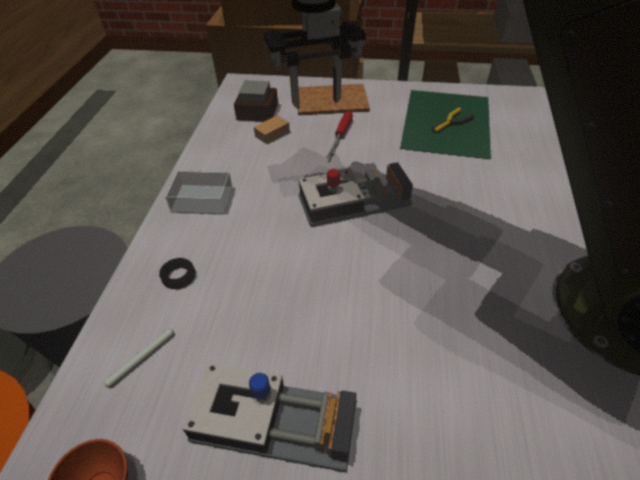

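The red knob at (333,179) rests in the notch with its jaw open and the gripper clear. The blue knob at (259,384) hasn't moved.

```bash
python3 -c "
from cell import job;print(job.sign_off())"
```

```text
the job is handed in; nothing more can be done
None
```

The red clamp is latched open, with its knob resting in the notch and the gripper clear; the blue clamp was left untouched and shut, and the job was handed in at about 9.3 s (the hand-in returned no verdict).

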